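# Top up an ink-tank printer: drip plate on, flask docked and held

### The job

Top up the small printer on the desk. Lay the drip plate over the slanting filler neck, press it down flat on the sloping face round the neck and let go of it; then take the refill flask, push its coupler squarely onto the neck until it snaps over the balls, and keep pushing against the spring so that the filler valve is well open. Finish while still gripping the flask and holding it pressed down like this, and do not knock over the ink jar or the glue stick.

Things in the scene. Friction and masses are not known exactly. Their poses are not given: they have to be found in the camera images.
- printer: Small fixed printer. White box with grey top, 150 x 192 x 126 mm, sheet support at its robot-side edge up to 191 mm high. At its left (+y) end a lower white tank housing, 132 (x) x 112 mm, whose top face slopes 20 deg down towards the printer's +y. Origin on the desk under the middle of that face, z up, y along the length; the high box spans y = -52 to -244 mm, x = -75 to 75 mm.
- filler_base (a point): Foot of the steel filler neck, in the middle of the sloping face, 62 mm above the desk. z points out along the neck (20 deg from vertical, leaning to the printer's +y), x is level across the slope; the face is the plane z = 0 and reaches 66 mm either way in x, 56 mm in y. Round the foot a fixed collar, 26 mm across, 4 mm high.
- neck_tip (a point): End of the steel neck tube, on its axis 30 mm from filler_base, same axes. The neck is 16 mm across, its last 4 mm tapering to 12 mm. Four sprung steel balls 8 mm below this point stand out to 22.5 mm across. The brass valve stem, 8 mm across, sticks out of the end by 8 mm at rest.
- valve (a joint): Travel of the brass valve stem into the neck, m: 0 at rest (shut), grows as it is pressed in along the neck, end stop 0.009. Its spring pushes back with 4 N at 0 and 0.9 N more for each mm. Well open means beyond 0.005; a snapped-on flask that is not held down is pushed back to about 0.002 and the valve is not well open.
- flask: Refill flask, round bottle 112 mm high, about 0.25 kg. White body 48 mm across from 44 to 98 mm height, to be gripped there; below it a black coupler 34 mm across, 33 mm high, on which it stands. Origin in the middle of the coupler's open mouth (underside), z up along the flask's axis.
- flask_ceiling (a point): Ceiling of the coupler's bore, 26 mm above the flask's origin; presses the stem. Bore from below: mouth 24 mm wide, throat 18.4 mm at 5 to 9 mm in, then a 24 mm groove. With the flask's origin on the neck's axis: stem touched 12 mm above filler_base, balls resist from 22 to 17 mm (push 7 to 12 N) and snap into the groove from 13 to 9 mm, valve in 7 mm at 5 mm (about 10 N), end stop at 4 mm.
- drip_plate: Drip plate: grey flat ring 58 mm across, 40 g, lying on the desk. 3 mm floor with a round hole 30 mm wide and a thin outer rim 9 mm high, to be gripped across the outside of the rim. Origin in the middle of the underside, z up. Seated, it lies flat on the sloping face with the neck's collar in its hole, origin within 2 mm of filler_base.
- ink_jar: Bystander: square dark blue ink bottle with a black cap, 48 x 48 x 58 mm, loose. Origin in the middle of its underside, z up.
- glue_stick: Bystander: upright glue stick with a red cap, 26 mm across, 86 mm high, loose. Origin in the middle of its underside, z up.
- stand_corner (a point): Nearest top corner of the fixed white monitor stand, the nearest tall thing to the work, 166 mm above the desk; from here the stand reaches back towards the robot and to the right, with files up to 410 mm high standing on it. Keep the hand clear of it.
Things that resemble listed ones, but are neither listed nor needed, are in the scene too. There is more than one size of the drip_plate; the one meant has the size given above.

How it is judged:
By the outcome, as a careful person would: the job done as asked, in the order asked, and still so for the second after the job is handed in, while the arm keeps its last pose, push and grip.
It also fails if it takes over 54 s, if anything falls off the work surface, if the arm or the gripper's body presses on something with over 40 N, if the wrist force passes 120 N, or if a joint passes its speed limit or range.

### The arm

A 6-joint arm with a two-finger parallel gripper is mounted at the origin on a cart in front of the work surface, level with it; the furniture and walls round the work are solid. World frame = base frame: x ahead of the robot, y to its left, z up, the work surface at z = 0. Lengths are in m, angles in rad, forces in N, time in s.
With the tool pointing down it reaches from about 0.35 to 0.775 m from the base axis. Payload 5.5 kg.
Tool frame: the origin (TCP) lies where the fingers leave the gripper's body, on its centre line; the fingertips stand env.tip_reach ahead of it and the grasp point (between the pads) lies 54 mm ahead of it (env.tip_reach is the distance from the TCP to the fingertips, in m); z points along the fingers, y is the line along which they close (so a half turn about z gives the same grasp; the last joint's range is limited). The gripper opens to 85 mm and grips with 20 to 120 N. Pads are 22 mm wide; open, the fingers measure 114 mm over their backs; the gripper's body (76 mm by 85 mm) begins 54 mm behind the grasp point. The pads swing forward as they close: fully open they stand 13 mm farther back than shut.
Start: joints at [-0.14, 0.313, 0.046, 1.304, 0, 1.431], TCP at [0.575, -0, 0.304] pointing down, gripper open.
Joint ranges: [-2.76, 2.76], [-0.86, 1.69], [-1.03, 1.26], [-2.2, 2.34], [-1.47, 1.5], [-3.14, 3.14]. Speed limits (rad/s): [2.57, 2.57, 3.14, 3.14, 3.14, 3.14].

### API

Orientations are given as a unit quaternion [w, x, y, z].
In Python, from workcell import status, optics, hand_in, env gives the robot as it stands.
- The arm moves only by the shell command python3 -m handwheel 'ROWS' [FORCE]. ROWS is a JSON object whose one key "deltas" holds a list of rows, each a list of 5 numbers: the opening, from -1 (shut) to 1 (fully open), then the shift along the tool's x, y, z in units of 40 mm (1.0 is 40 mm), then the turn about the tool's z in units of 10 degrees (1.0 is 10 degrees). In form: {"deltas": [[jaw, x, y, z, roll], ...]}. A call has 1 to 20 rows; each row shifts and turns the commanded pose from where the row before left it, along the tool's axes as they then stand; what a row does not reach is not made up. A row lasts 1/8 s, in which the tool goes at most 62.5 mm and 10.7 degrees, less where a joint would pass 70% of its speed; a pose out of reach is approached as far as the arm can. A call is refused whole if a number of a shift passes 1 or a number of a turn 1, either way. A call with a gripper value outside its range is refused whole. The fingers move at their own pace and stop on an object; FORCE is the grip in N (left out, the last holds). Time passes only in rows, so rows that do not move let the fingers close. It gives the time, the measured TCP pose, the force, the opening and the grip force at its end, in the units of the state.
- status.get_state(): the state, without advancing time (a new reading comes with each control period).
- optics.read_camera(name): name is "scene" or "side" or "wrist"; returns a dict with "frame" (384x512x3 uint8, red, green, blue), "depth" (384x512 float32, m along the optical axis (not along the pixel's ray), 0 where there is no reading), "vfov" (degrees; the focal length in pixels is half the picture's height over the tangent of half this angle, whatever the lens; pixels are square), "cx", "cy" (the principal point, pixels), "k1" (the pictures are not rectified: a ray, as slopes to the right and down, at radius r is drawn at 1 + k1 r^2 times it, then the intrinsics apply), "origin" and "attitude" of the camera in the world. Camera axes: x right, y down, z forward; pixel columns grow to the right and rows downward; lengths in m; the calibration is good to about 2 mm. A picture is of the moment at which its call begins.
- hand_in(): hands the job in; it is judged then, once.
The state is a dict: "clock": time; "joint_pos": joint angles; "qvel": joint speeds; "tau": joint torques, N m; "tcp_pos": TCP position; "orientation": TCP orientation; "wrist_force": force on the tool from outside, world axes, zero at the start; "ft_torque": the same for the moment, N m; "finger_gap": finger opening in m; "grip_force": force on a finger pad.
Only numpy, scipy, OpenCV 4.12 (cv2) and the standard library are available. Lean on these libraries where they do the work, as an engineer would, in place of code of your own. Each camera call takes 0.05 s, during which the arm holds its last target. There are 200 camera calls.

## Working session

There is one attempt and no reset: what is moved stays moved. The work goes in short steps, Python scripts to look and compute and a shell command to move; the robot and the scene stay as the last step left them, time stands still between calls to the robot, and variables do not carry over. Pictures are saved under pics/ and viewed, at most 12 in all, crops included, and the job is handed in when it is done.

```bash
ls; mkdir -p pics; cat > h.py <<'E'
import numpy as np, cv2
from scipy.spatial.transform import Rotation as R
from workcell import status, optics, env
def q2R(q): return R.from_quat([q[1],q[2],q[3],q[0]]).as_matrix()
def att(a):
    a=np.array(a,float); return a if a.shape==(3,3) else q2R(a)
def K(c):
    f=c["frame"].shape[0]/2/np.tan(np.radians(c["vfov"])/2); return f
def snap(n,name):
    c=optics.read_camera(n); np.savez(f"pics/{name}.npz",**{k:v for k,v in c.items()})
    cv2.imwrite(f"pics/{name}.png",c["frame"][:,:,::-1]); return c
def load(name): 
    d=np.load(f"pics/{name}.npz"); return {k:d[k] for k in d.files}
def slopes(c,u,v):
    f=K(c); M=np.array([[f,0,c["cx"]],[0,f,c["cy"]],[0,0,1.]])
    p=np.stack([np.ravel(u),np.ravel(v)],-1).astype(float).reshape(-1,1,2)
    return cv2.undistortPoints(p,M,np.array([float(c["k1"]),0,0,0])).reshape(-1,2)
def cloud(c):
    h,w=c["depth"].shape; u,v=np.meshgrid(np.arange(w),np.arange(h))
    s=slopes(c,u,v); d=c["depth"].ravel()
    P=np.c_[s*d[:,None],d]@att(c["attitude"]).T+c["origin"]
    P[d==0]=np.nan
    return P.reshape(h,w,3)
def onz(c,u,v,z):
    s=slopes(c,u,v); r=np.c_[s,np.ones(len(s))]@att(c["attitude"]).T
    o=np.array(c["origin"]); return o+r*((z-o[2])/r[:,2])[:,None]
E
python3 - <<'E'
from h import *
print(status.get_state()); print(env.tip_reach)
for n in("scene","side","wrist"):
    c=snap(n,n+"0"); print(n,c["vfov"],c["cx"],c["cy"],c["k1"],c["origin"],c["attitude"])
a=cv2.imread("pics/scene0.png");b=cv2.imread("pics/side0.png")
cv2.imwrite("pics/s0.png",cv2.resize(a,(800,600)));cv2.imwrite("pics/d0.png",cv2.resize(b,(800,600)))
E
```

```text
pics
{'clock': 0.0, 'joint_pos': array([-1.39570024e-01,  3.14017266e-01,  4.49941334e-02,  1.30363094e+00,
       -4.91744823e-06,  1.43119813e+00]), 'qvel': array([ 6.74064773e-04, -5.15654499e-04, -1.26765067e-03,  8.18816974e-04,
       -6.41084179e-05, -8.69861024e-04]), 'tau': array([-2.90074182e-03, -4.80629075e+01,  2.98531097e+01,  1.95313990e-02,
       -3.83516899e-04, -4.27451073e-05]), 'tcp_pos': array([5.74616268e-01, 6.03853413e-05, 3.03005372e-01]), 'orientation': array([-7.40329014e-04,  7.07096513e-01,  7.07116439e-01, -5.61005696e-04]), 'wrist_force': array([ 1.56207807,  0.32683629, -0.28025329]), 'ft_torque': array([-0.02766799,  0.03350029, -0.00322015]), 'grip_force': 0.0, 'finger_gap': 0.08578835721325899}
0.0726
scene 55.66243705988975 256.3559229985056 188.3665961305038 -0.06376933665042446 [ 0.50803051 -0.69343278  0.46478001] [-0.53690461  0.84361854  0.00580083  0.00274865]
side 53.403035107502184 259.02403609499424 181.8140248600652 -0.0713459866868066 [0.4854897  0.81045303 0.56762204] [ 0.00118351 -0.00709225  0.87112155 -0.49101482]
wrist 66.59181195992508 257.06689211072967 191.1699941751399 -0.025991702731770934 [0.57478895 0.06935738 0.37367774] [ 1.39685118e-01  9.90195058e-01  2.84663993e-04 -1.31669618e-03]
```

View pics/s0.png

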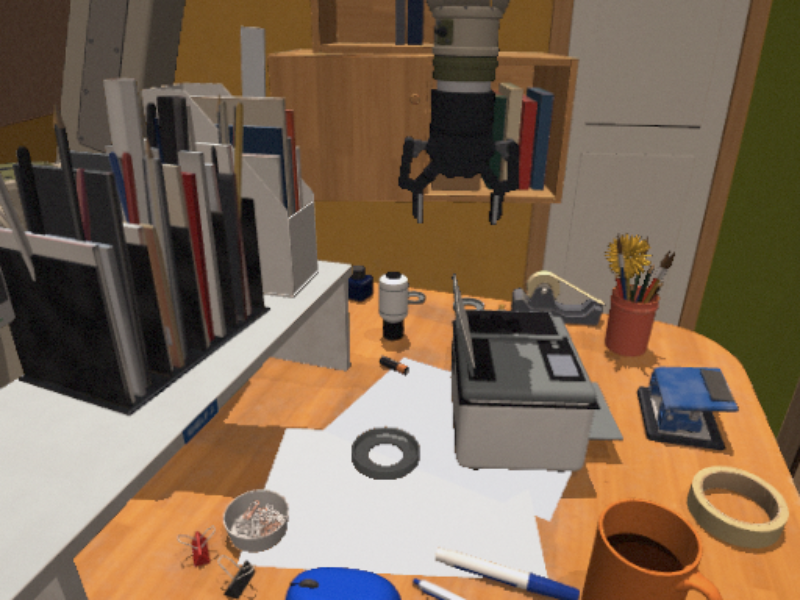

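View pics/d0.png

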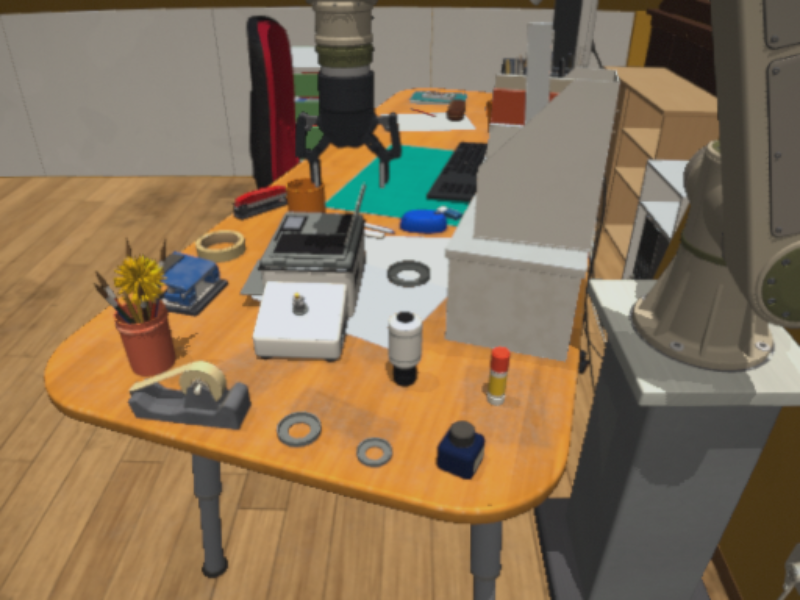

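The scene view shows the flask at (394,300), the printer box on the right and a dark ring on paper at (386,453). The side view shows the housing with its neck at (299,303), the flask at (404,345), the glue stick at (498,375), the jar at (461,450), and rings at (299,428), (374,451) and (408,272). Next I measure these.

```bash
python3 - <<'E'
from h import *
c=load("side0"); P=cloud(c); s=.64
img=c["frame"]
def box(n,x0,y0,x1,y1,zmin,zmax):
    Q=P[int(y0*s):int(y1*s),int(x0*s):int(x1*s)].reshape(-1,3); Q=Q[(Q[:,2]>zmin)&(Q[:,2]<zmax)]
    print(n,len(Q),"min",np.nanpercentile(Q,2,axis=0).round(4),"max",np.nanpercentile(Q,98,axis=0).round(4),"med",np.nanmedian(Q,axis=0).round(4)); return Q
def circ(Q):
    A=np.c_[2*Q[:,:2],np.ones(len(Q))]; b=(Q[:,:2]**2).sum(1); x=np.linalg.lstsq(A,b,rcond=None)[0]; return x[:2].round(4),np.sqrt(x[2]+x[0]**2+x[1]**2).round(4)
for n,b in dict(ringL=(268,405,330,452),ringR=(350,432,400,470),ringD=(380,255,435,290)).items():
    Q=box(n,*b,.004,.03); print("  circ",circ(Q))
Q=box("flaskbody",380,310,430,370,.05,.095);print(circ(Q))
Q=box("flasktop",380,305,430,330,.095,.13);print(circ(Q))
Q=box("flaskcoup",380,310,430,390,.005,.03);print(circ(Q))
Q=box("glue",480,340,515,410,.01,.08);print(circ(Q))
box("gluetop",480,340,515,370,.08,.1)
box("jar",430,415,490,480,.01,.07)
Q=box("slope",250,285,350,335,.03,.085)
# plane fit
A=np.c_[Q[:,:2],np.ones(len(Q))]
for _ in range(5):
    x=np.linalg.lstsq(A,Q[:,2],rcond=None)[0]; r=Q[:,2]-A@x; k=abs(r)<.004; Q=Q[k];A=A[k]
n=np.array([-x[0],-x[1],1]);n/=np.linalg.norm(n);print("plane",x,n,np.degrees(np.arccos(n[2])),np.degrees(np.arctan2(n[1],n[0])),len(Q), Q.min(0),Q.max(0))
# neck points: above plane
S=P[int(270*s):int(340*s),int(250*s):int(350*s)].reshape(-1,3)
h=(S[:,2]-(S[:,:2]@x[:2]+x[2]))*n[2]
k=(h>.006)&(h<.045)&(S[:,1]>np.nanmin(Q[:,1])+.02); N=S[k]; print("neck",len(N),np.median(N,axis=0),h[k].max())
for a,b in((.006,.014),(.014,.02),(.02,.028),(.028,.04)):
    m=k&(h>a)&(h<=b); print(a,m.sum(),np.mean(S[m],axis=0).round(4))
box("printerTop",260,210,360,285,.1,.13)
c2=load("scene0");P=cloud(c2)
Q=box("printer_s",455,310,600,470,.122,.132)
E
python3 - <<'E'
import cv2
b=cv2.imread("pics/side0.png")
a=cv2.resize(b[170:310,150:320],None,fx=4.28,fy=4.28,interpolation=cv2.INTER_CUBIC); cv2.imwrite("pics/crop1.png",a[:600,:800])
E
```

```text
ringL 195 min [0.6012 0.2194 0.0041] max [0.6566 0.277  0.01  ] med [0.6283 0.2432 0.0073]
  circ (array([0.6291, 0.249 ]), np.float64(0.027))
ringR 109 min [0.5071 0.2638 0.0041] max [0.5499 0.3078 0.0083] med [0.5282 0.2836 0.006 ]
  circ (array([0.5277, 0.2857]), np.float64(0.0211))
ringD 307 min [ 0.4497 -0.1965  0.0041] max [ 0.5276 -0.1161  0.0147] med [ 0.4874 -0.164   0.0076]
  circ (array([ 0.4886, -0.1553]), np.float64(0.0362))
flaskbody 367 min [0.4682 0.1414 0.051 ] max [0.5137 0.1645 0.0944] med [0.4918 0.1602 0.0729]
(array([0.4918, 0.1403]), np.float64(0.0232))
flasktop 226 min [0.4689 0.1285 0.0993] max [0.5134 0.1602 0.1142] med [0.4921 0.1473 0.1081]
(array([0.4915, 0.1432]), np.float64(0.0156))
flaskcoup 129 min [0.4761 0.1452 0.0058] max [0.5075 0.1577 0.0293] med [0.4917 0.1546 0.0181]
(array([0.4917, 0.1408]), np.float64(0.0162))
glue 383 min [0.3292 0.06   0.0105] max [0.378  0.195  0.0784] med [0.3658 0.1907 0.0365]
(array([0.3615, 0.1278]), np.float64(0.0639))
gluetop 91 min [0.3557 0.1733 0.0805] max [0.3781 0.1948 0.0884] med [0.3669 0.1866 0.086 ]
jar 791 min [0.3971 0.2866 0.0119] max [0.4504 0.3251 0.0591] med [0.4241 0.3101 0.0383]
slope 1839 min [ 0.5863 -0.0455  0.0331] max [0.7459 0.0939 0.0796] med [0.6492 0.0533 0.0615]
plane [-0.02502051 -0.30503947  0.09441601] [0.023925   0.29168351 0.95621563] 17.017457774596537 85.31087759038658 630 [0.58639377 0.01827183 0.04811507] [0.71897167 0.09728455 0.07203152]
neck 77 [0.65235163 0.06404346 0.0836847 ] 0.039781693035026836
0.006 16 [0.6521 0.061  0.0694]
0.014 6 [0.6535 0.0636 0.0754]
0.02 31 [0.652  0.0646 0.0839]
0.028 24 [0.653  0.0645 0.0936]
printerTop 2052 min [ 0.5768 -0.1777  0.1019] max [0.7177 0.0013 0.1289] med [ 0.6468 -0.0434  0.1196]
printer_s 1107 min [ 0.5896 -0.1563  0.1227] max [ 0.7034 -0.0133  0.1301] med [ 0.6445 -0.059   0.1258]
```

View pics/crop1.png

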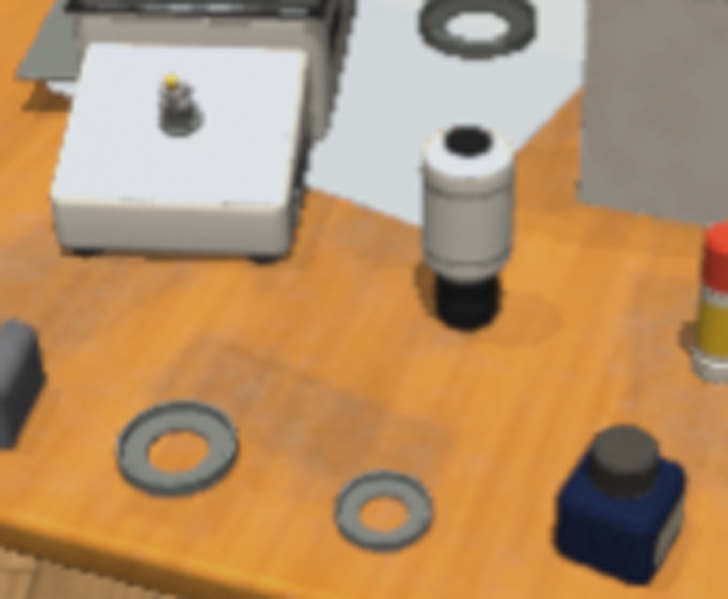

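The crop shows the slope with the neck (brass tip at (172,80)), the 58 mm ring at (178,447) and a smaller decoy ring at (384,510). Next I move above the housing for a wrist-camera measurement.

```bash
python3 -m handwheel '{"deltas":[[1,0.6,0.5,0,0],[1,0.9,0.7,0,0],[1,0.9,0.5,0,0],[1,0.4,0.2,0,0],[1,0,0,0,0],[1,0,0,0,0]]}'
python3 - <<'E'
from h import *
c=snap("wrist","w1"); print(c["origin"])
cv2.imwrite("pics/w1b.png",cv2.resize(c["frame"][:,:,::-1],(800,600)))
E
```

```text
clock: 0.9
tcp_pos: [0.6505, 0.1111, 0.3039]
orientation: [-0.0, 0.707, 0.707, -0.0]
wrist_force: [0.0, -0.9, -0.3]
finger_gap: 0.0856
grip_force: 0.0
[0.65061831 0.18043773 0.374401  ]
```

View pics/w1b.png

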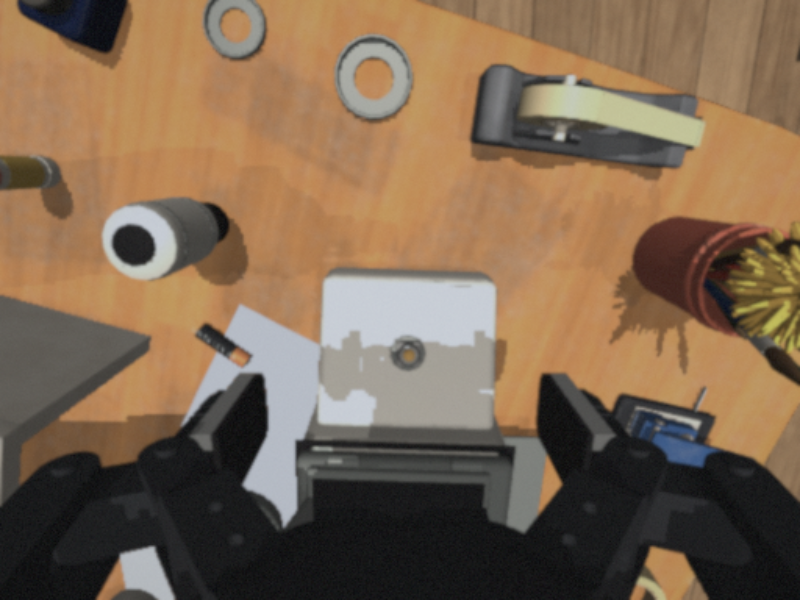

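Wrist view: the slope face has corners at about (327,275), (494,278), (318,425) and (496,428), with the neck at (407,353). The 58 mm ring is at (374,78) and the flask top at (133,243). Now I fit these.

```bash
python3 - <<'E'
from h import *
c=load("w1"); P=cloud(c); s=.64
def crop(x0,y0,x1,y1): return P[int(y0*s):int(y1*s),int(x0*s):int(x1*s)].reshape(-1,3)
Q=np.vstack([crop(332,290,375,415),crop(440,290,486,415)]); Q=Q[~np.isnan(Q).any(1)]
for _ in range(6):
    m=Q.mean(0); U=np.linalg.svd(Q-m)[2]; n=U[2]*np.sign(U[2][2]); r=(Q-m)@n; Q=Q[abs(r)<.003]
print("plane n",n,"tilt",np.degrees(np.arccos(n[2])),"az",np.degrees(np.arctan2(n[1],n[0])),len(Q),"std",((Q-m)@n).std())
# all face points + wall edges -> extents
A=crop(290,240,530,440); h=(A-m)@n; F=A[abs(h)<.003]
rect=cv2.minAreaRect(F[:,:2].astype(np.float32)); print("face rect",rect, np.percentile(F,[1,99],axis=0))
B=crop(375,310,440,390); h=(B-m)@n
for a,b in((.002,.006),(.008,.02),(.02,.026),(.026,.032),(.033,.041)):
    k=(h>a)&(h<b); q=B[k]; 
    if k.sum(): print(a,k.sum(),q.mean(0).round(4),"foot:",(q-h[k][:,None]*n).mean(0).round(4))
def circ(Q):
    A=np.c_[2*Q[:,:2],np.ones(len(Q))]; b=(Q[:,:2]**2).sum(1); x=np.linalg.lstsq(A,b,rcond=None)[0]; return x[:2].round(4),np.sqrt(x[2]+x[0]**2+x[1]**2).round(4)
A=crop(325,25,425,130);k=(A[:,2]>.0045)&(A[:,2]<.02);A=A[k];print("ring",k.sum(),circ(A),A.min(0),A.max(0))
A=crop(200,-0,272,65);k=(A[:,2]>.0045)&(A[:,2]<.02);A=A[k];print("small",k.sum(),A.min(0),A.max(0))
A=crop(95,190,180,290);k=(A[:,2]>.105)&(A[:,2]<.12);A=A[k];print("flasktop",k.sum(),A.mean(0),A.min(0),A.max(0))
# pixel-on-ray neck checks: stem tip px(407,353) at neck axis height ~38mm
p=onz(c,[407*s],[353*s],.062+.038*np.cos(np.radians(20)));print("stem tip",p)
for u,v in((374,78),):print("ring hole",onz(c,[u*s],[v*s],.003))
E
```

```text
plane n [0.01297294 0.34143895 0.93981442] tilt 19.97958588921108 az 87.82409866239117 4628 std 0.0007462540547043867
face rect ((0.6506234407424927, 0.04659132659435272), (0.14502903819084167, 0.11064950376749039), 0.0636824518442154) [[ 0.59093749 -0.00305754  0.04289427]
 [ 0.71703885  0.09938939  0.08305533]]
0.002 141 [0.6543 0.0524 0.0656] foot: [0.6543 0.0511 0.062 ]
0.008 6 [0.6505 0.0582 0.0753] foot: [0.6503 0.0532 0.0613]
0.02 74 [0.6546 0.0577 0.0857] foot: [0.6543 0.0494 0.0627]
0.026 128 [0.6546 0.0593 0.0897] foot: [0.6542 0.0495 0.0626]
0.033 48 [0.6549 0.0622 0.0982] foot: [0.6544 0.0493 0.0627]
ring 586 (array([0.629 , 0.2446]), np.float64(0.0261)) [0.60056711 0.21655612 0.00450672] [0.65798604 0.27388712 0.01189069]
small 260 [0.5057432  0.25935803 0.00451073] [0.55110652 0.2972235  0.00983468]
flasktop 1628 [0.49513346 0.13819779 0.10921864] [0.47118133 0.11579662 0.10500539] [0.51517611 0.15997249 0.11443822]
stem tip [[0.65357039 0.06364724 0.09770832]]
ring hole [[0.62935362 0.24478255 0.003     ]]
```

```bash
cat >> h.py <<'E'
def rel(t):
    st=status.get_state(); Rt=q2R(st["orientation"]); print("tcp",st["tcp_pos"].round(4),"gap",round(st["finger_gap"],4),"F",st["wrist_force"].round(1),"t",round(st["clock"],2))
    print("units xyz",(Rt.T@(np.array(t)-st["tcp_pos"])/.04).round(3), "yaw",R.from_matrix(Rt).as_euler("xyz",degrees=True).round(2))
E
python3 -m handwheel '{"deltas":[[1,0.6,-0.1,0.2,0.22],[1,0.9,-0.1,0.6,0],[1,0.9,-0.1,0.9,0],[1,0.6,-0.1,0.9,0],[1,0.3,-0.1,0.6,0],[1,0,0,0.3,0],[1,0,0,0,0],[1,0,0,0,0]]}'
python3 - <<'E'
from h import *
c=load("side0");P=cloud(c).reshape(-1,3)
k=(P[:,2]>.2)&(P[:,2]<.28)&(abs(P[:,0]-.575)<.08)&(abs(P[:,1])<.04);Q=P[k]
for sg in(-1,1):
    q=Q[(Q[:,0]-.575)*sg>0]; print(len(q),q.min(0).round(4),q.max(0).round(4))
w=cloud(load("w1")).reshape(-1,3); k=(w[:,2]>.02)&(w[:,1]>.17)&(w[:,0]>.6)&(w[:,0]<.8);q=w[k];print("dispenser",q.min(0),q.max(0))
print(env.tip_reach); rel([.6293,.246,.10])
c=snap("wrist","w2");P=cloud(c).reshape(-1,3)
k=(P[:,2]>.0045)&(P[:,2]<.013)&(np.hypot(P[:,0]-.629,P[:,1]-.246)<.036);A=P[k];print("ring",k.sum(),A.min(0),A.max(0))
c2=snap("side","side2");P=cloud(c2).reshape(-1,3)
k=(P[:,2]>.0045)&(P[:,2]<.013)&(np.hypot(P[:,0]-.629,P[:,1]-.246)<.036);A=P[k];print("ring side",k.sum(),A.min(0),A.max(0))
k=(P[:,2]>.05)&(P[:,2]<.12)&(abs(P[:,0]-.629)<.08)&(abs(P[:,1]-.246)<.05);A=P[k]
for sg in(-1,1):
    q=A[(A[:,0]-.629)*sg>0]; print("finger",len(q),q.min(0).round(4),q.max(0).round(4))
cv2.imwrite("pics/w2b.png",cv2.resize(c["frame"][:,:,::-1],(800,600)))
E
```

```text
clock: 1.95
tcp_pos: [0.6362, 0.2436, 0.1655]
orientation: [0.001, 0.721, 0.693, 0.001]
wrist_force: [-0.1, -0.5, 0.2]
finger_gap: 0.0855
grip_force: 0.0
91 [ 0.5171 -0.0009  0.2463] [0.5305 0.0154 0.28  ]
108 [ 0.6164 -0.008   0.2439] [0.6302 0.0157 0.28  ]
dispenser [0.70142357 0.19061675 0.02002556] [0.79996474 0.24777562 0.08760871]
0.0726
tcp [0.6362 0.2436 0.1655] gap 0.0855 F [-0.1 -0.5  0.2] t 1.95
units xyz [ 0.053 -0.179  1.638] yaw [ 1.7986e+02 -3.0000e-02  8.7720e+01]
ring 1077 [0.60050492 0.21587112 0.00450274] [0.65764296 0.27363001 0.01143043]
ring side 161 [0.60023451 0.2186039  0.00452357] [0.65727779 0.27793318 0.01141642]
finger 27 [0.5802 0.2501 0.1088] [0.5934 0.2597 0.12  ]
finger 48 [0.6787 0.231  0.1077] [0.6927 0.2557 0.1199]
```

View pics/w2b.png

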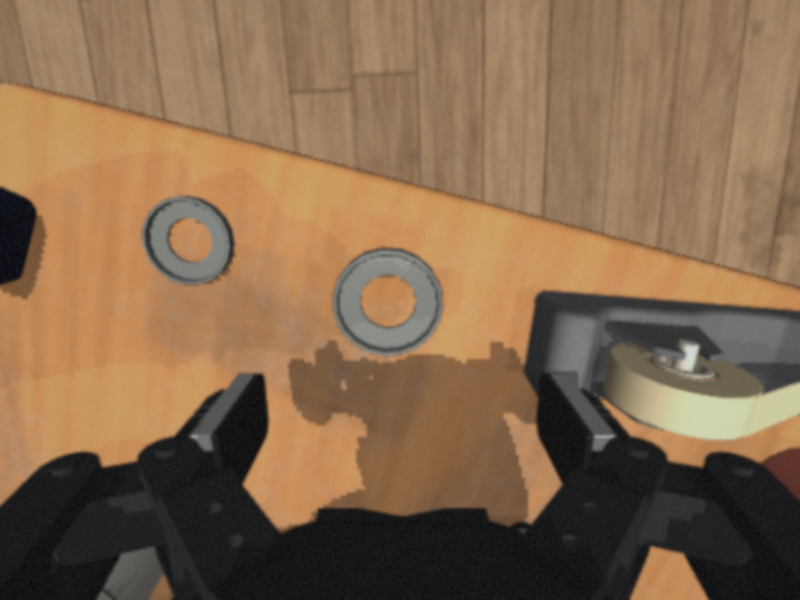

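The ring is centred at (388,301) in the picture, and the dispenser starts 15 mm beyond the right finger. I descend with the jaw partly closed and grip the rim.

```bash
python3 -m handwheel '{"deltas":[[0.7,0.02,-0.19,0.6,0],[0.7,0,0,0.8,0],[0.7,0,0,0.6,0],[0.7,0,0,0.39,0],[0.7,0,0,0,0],[0.7,0,0,0,0]]}' 20
python3 -c "
from h import *
rel([.629,.2447,.070])"
```

```text
clock: 2.8
tcp_pos: [0.6285, 0.2457, 0.0696]
orientation: [0.001, 0.721, 0.693, 0.001]
wrist_force: [0.1, -0.1, 0.7]
finger_gap: 0.0727
grip_force: 0.0
tcp [0.6285 0.2457 0.0696] gap 0.0727 F [ 0.1 -0.1  0.7] t 2.8
units xyz [-0.025  0.013 -0.011] yaw [ 1.7989e+02 -3.0000e-02  8.7790e+01]
```

```bash
python3 -m handwheel '{"deltas":[[-0.2,0,0,0,0],[-0.2,0,0,0,0],[-0.2,0,0,0,0],[-0.2,0,0,0,0],[-0.2,0,0,0,0],[-0.2,0,0,0,0]]}' 25
python3 -m handwheel '{"deltas":[[-0.2,0,0,-0.2,0],[-0.2,0,0,-0.5,0],[-0.2,0,0,-0.8,0],[-0.2,0,0,-0.9,0],[-0.2,0,0,-0.6,0],[-0.2,0,0,0,0],[-0.2,0,0,0,0]]}'
python3 - <<'E'
from h import *
rel([0,0,0])
c=snap("wrist","w3");P=cloud(c); s=status.get_state()["tcp_pos"]
Q=P.reshape(-1,3);k=(Q[:,2]>s[2]-.09)&(Q[:,2]<s[2]-.04)&(np.hypot(Q[:,0]-s[0],Q[:,1]-s[1])<.031);A=Q[k];print(k.sum(),A.min(0),A.max(0),np.median(A,axis=0))
cv2.imwrite("pics/w3b.png",cv2.resize(c["frame"][:,:,::-1],(800,600)))
E
```

```text
clock: 3.55
tcp_pos: [0.6286, 0.2458, 0.0702]
orientation: [0.001, 0.721, 0.693, 0.001]
wrist_force: [-0.5, -1.1, 6.4]
finger_gap: 0.0577
grip_force: 26.7
clock: 4.42
tcp_pos: [0.6271, 0.2455, 0.1873]
orientation: [-0.0, 0.721, 0.693, -0.001]
wrist_force: [-0.3, -0.0, -0.7]
finger_gap: 0.0571
grip_force: 26.9
tcp [0.6271 0.2455 0.1873] gap 0.0571 F [-0.3 -0.  -0.7] t 4.42
units xyz [ -6.733 -15.426   4.703] yaw [-1.7993e+02  2.0000e-02  8.7800e+01]
8466 [0.59766258 0.21639995 0.11603655] [0.65661505 0.27368197 0.14670565] [0.62678411 0.24489141 0.12121402]
```

View pics/w3b.png

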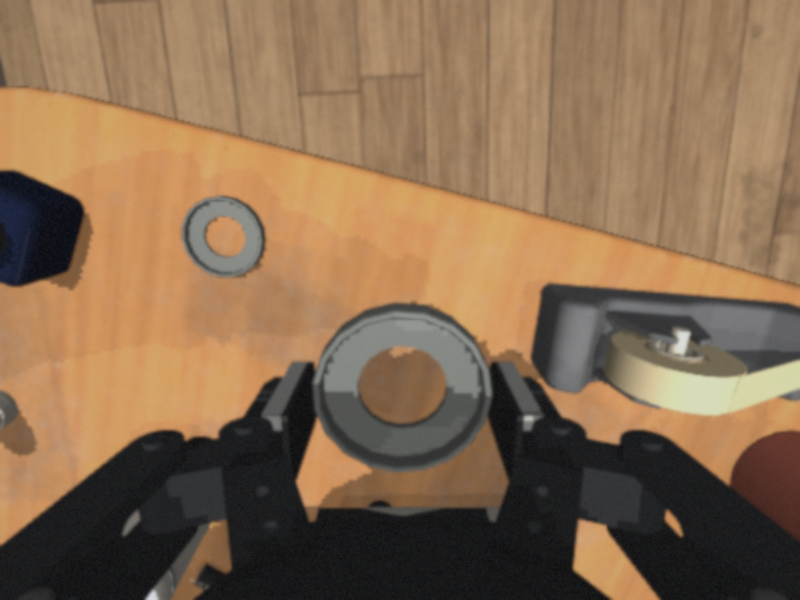

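The plate is held centred between the pads (hole at (402,386)), level, with its underside 69 mm below the TCP. I move it over the neck tip.

```bash
python3 -m handwheel '{"deltas":[[-0.2,-0.3,0.1,0,0],[-0.2,-0.7,0.2,0,0],[-0.2,-0.9,0.2,0,0],[-0.2,-0.9,0.17,0,0],[-0.2,-0.8,0.1,0,0],[-0.2,-0.5,0.1,0,0],[-0.2,-0.24,0,0,0],[-0.2,0,0,0,0],[-0.2,0,0,0,0]]}'
python3 - <<'E'
from h import *
n=np.array([.0130,.3414,.9398]);b=np.array([.6543,.0497,.0622])
rel(b+.06*n+[0,.0005,.069])
c=snap("wrist","w4");P=cloud(c).reshape(-1,3);s=status.get_state()["tcp_pos"]
k=(P[:,2]>s[2]-.072)&(P[:,2]<s[2]-.058)&(np.hypot(P[:,0]-s[0],P[:,1]-s[1])<.031);A=P[k];print(k.sum(),A.min(0),A.max(0))
k=(P[:,2]>.09)&(P[:,2]<.104)&(np.hypot(P[:,0]-.655,P[:,1]-.063)<.02);A=P[k];print("stem",k.sum(),A.mean(0) if k.any() else 0)
cv2.imwrite("pics/w4b.png",cv2.resize(c["frame"][:,:,::-1],(800,600)))
E
```

```text
clock: 5.6
tcp_pos: [0.6556, 0.0718, 0.1883]
orientation: [-0.0, 0.72, 0.694, 0.0]
wrist_force: [0.4, 0.1, -1.0]
finger_gap: 0.0576
grip_force: 26.9
tcp [0.6556 0.0718 0.1883] gap 0.0576 F [ 0.4  0.1 -1. ] t 5.6
units xyz [-0.028 -0.012  0.017] yaw [-1.800e+02 -2.000e-02  8.787e+01]
7668 [0.62635491 0.0426679  0.11764552] [0.68540911 0.09995996 0.13030406]
stem 283 [0.6546366  0.05987386 0.09461508]
```

View pics/w4b.png

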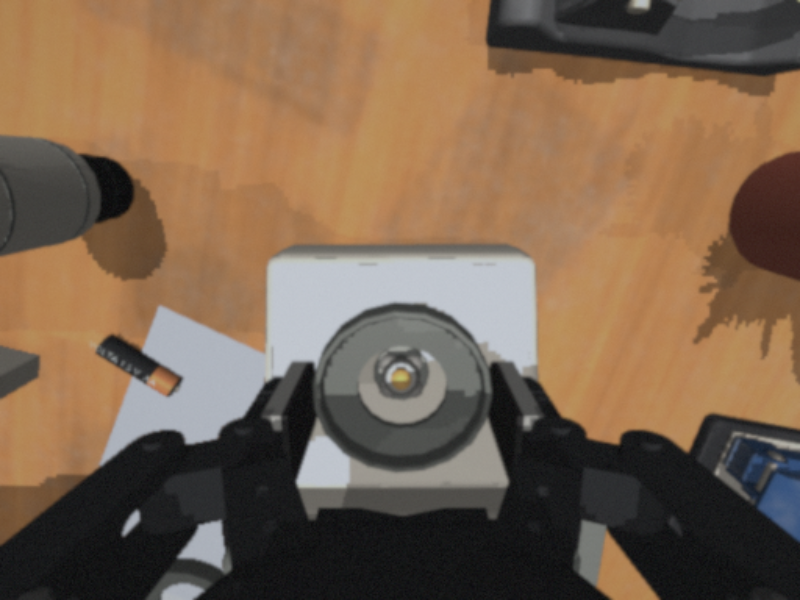

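The brass stem shows through the hole at (401,377), so the aim is good. I descend along the neck axis to just above the slope.

```bash
python3 -m handwheel '{"deltas":[[-0.2,-0.09,-0.01,0.13,0],[-0.2,-0.10,0,0.25,0],[-0.2,-0.10,0,0.25,0],[-0.2,-0.10,0,0.25,0],[-0.2,-0.07,0,0.2,0],[-0.2,0,0,0.05,0],[-0.2,0,0,0,0]]}'
python3 -m handwheel '{"deltas":[[-0.2,-0.02,0,0.06,0],[-0.2,-0.02,0,0.06,0],[-0.2,-0.02,0,0.06,0],[-0.2,0,0,0,0]]}'
```

```text
clock: 6.52
tcp_pos: [0.6547, 0.0524, 0.1431]
orientation: [0.0, 0.721, 0.693, 0.0]
wrist_force: [0.4, 0.6, -0.5]
finger_gap: 0.0572
grip_force: 26.9
clock: 7.02
tcp_pos: [0.6549, 0.0505, 0.1362]
orientation: [0.0, 0.72, 0.694, 0.001]
wrist_force: [0.5, 5.6, 3.5]
finger_gap: 0.0572
grip_force: 26.2
```

```bash
python3 -m handwheel '{"deltas":[[-0.2,-0.01,0,0.03,0],[-0.2,-0.01,0,0.03,0],[-0.2,0,0,0,0]]}'
cat >> h.py <<'E'
def plate(c,cen=(.6545,.050),save=None):
    P=cloud(c).reshape(-1,3); n0=np.array([.0130,.3414,.9398]); b=np.array([.6543,.0490,.0622])
    d=P-b; h=d@n0; lat=np.linalg.norm(d-h[:,None]*n0,axis=1)
    Q=P[(lat>.017)&(lat<.0255)&(h>-.002)&(h<.022)]
    best=None
    for _ in range(8):
        m=np.median(Q,axis=0) if _==0 else Q.mean(0); U=np.linalg.svd(Q-m,full_matrices=False)[2]; n=U[2]*np.sign(U[2][2]); r=(Q-m)@n; k=abs(r)<max(.0015,.006-.001*_); Q=Q[k]
    print("floor pts",len(Q),"n",n.round(3),"tilt",np.degrees(np.arccos(n[2])).round(1),"off face deg",np.degrees(np.arccos(n@n0)).round(1),"height over face at axis",((m-b)@n/(n@n0)).round(4))
E
python3 - <<'E'
from h import *
plate(snap("wrist","w5")); c=snap("side","s5"); plate(c)
E
```

```text
clock: 7.4
tcp_pos: [0.6546, 0.0497, 0.1337]
orientation: [-0.0, 0.72, 0.693, 0.001]
wrist_force: [0.1, 5.6, 3.3]
finger_gap: 0.0573
grip_force: 25.8
floor pts 3912 n [-0.021  0.305  0.952] tilt 17.8 off face deg 3.0 height over face at axis 0.005
floor pts 90 n [-0.023  0.299  0.954] tilt 17.5 off face deg 3.3 height over face at axis 0.006
```

The plate is self-aligning: 3° off the face and 2 mm high. I release it and look.

```bash
python3 -m handwheel '{"deltas":[[-0.2,-0.01,0,0.03,0],[-0.2,0,0,0,0],[0.6,0,0,0,0],[0.6,0,0,0,0],[0.6,0,0,0,0],[0.6,0,0,0,0]]}'
python3 -m handwheel '{"deltas":[[0.6,0.1,0,-0.3,0],[0.6,0.2,0,-0.6,0],[0.6,0.2,0,-0.6,0],[0.6,0,0,0,0],[0.6,0,0,0,0]]}'
python3 - <<'E'
from h import *
c=snap("wrist","w6"); plate(c); d=snap("side","s6"); plate(d); rel([.6543,.049,.15])
P=cloud(c).reshape(-1,3);n0=np.array([.0130,.3414,.9398]); b=np.array([.6543,.0490,.0622]);h=(P-b)@n0;lat=P-b-h[:,None]*n0
k=(h>.006)&(h<.011)&(np.linalg.norm(lat,axis=1)<.036)&(np.linalg.norm(lat,axis=1)>.02);L=lat[k];print("rim",k.sum(),L.min(0),L.max(0))
cv2.imwrite("pics/w6b.png",cv2.resize(c["frame"][:,:,::-1],(800,600)))
E
```

```text
clock: 8.25
tcp_pos: [0.6544, 0.0485, 0.132]
orientation: [-0.0, 0.721, 0.693, -0.0]
wrist_force: [-0.2, 0.6, -0.7]
finger_gap: 0.0682
grip_force: 0.0
clock: 8.88
tcp_pos: [0.6551, 0.0688, 0.192]
orientation: [-0.0, 0.721, 0.693, -0.0]
wrist_force: [0.2, -0.4, 0.2]
finger_gap: 0.0684
grip_force: 0.0
floor pts 1999 n [0.01  0.343 0.939] tilt 20.1 off face deg 0.5 height over face at axis 0.0036
floor pts 95 n [0.008 0.336 0.942] tilt 19.6 off face deg 0.6 height over face at axis 0.0046
tcp [0.6546 0.0686 0.1911] gap 0.0682 F [ 0.7 -0.3  0.4] t 8.97
units xyz [-0.49   0.014  1.027] yaw [-1.7989e+02  1.0000e-02  8.7790e+01]
rim 993 [-0.02818766 -0.02809782 -0.00919926] [0.02901971 0.02543034 0.01022502]
```

View pics/w6b.png

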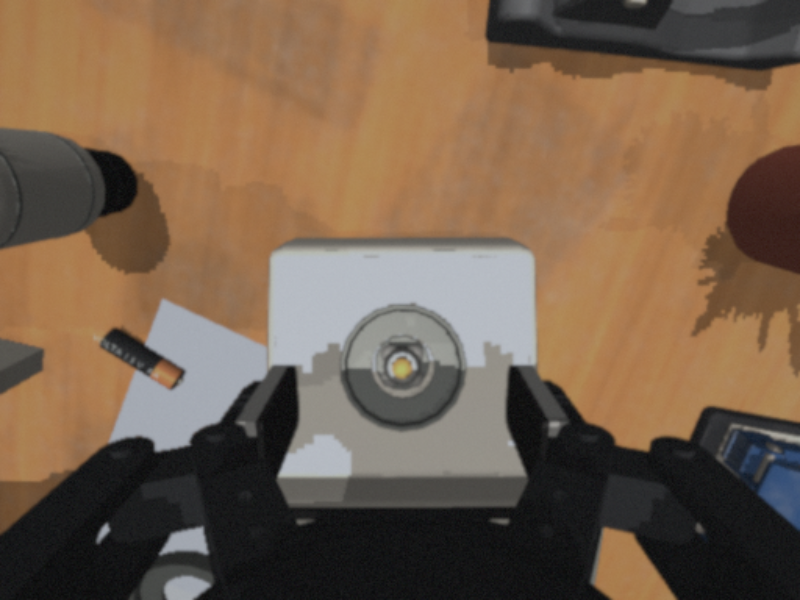

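The plate lies flat on the slope with the collar in its hole (neck at (402,368)), 0.5° off the face at floor height. Next I go above the flask.

```bash
python3 -m handwheel '{"deltas":[[1,0.4,0,-0.5,0],[1,0.7,-0.4,-0.3,0],[1,0.53,-0.8,-0.2,0],[1,0,-0.9,0,0],[1,0,-0.9,0,0],[1,0,-0.7,0,0],[1,0,-0.43,0,0],[1,0,0,0,0],[1,0,0,0,0]]}'
python3 - <<'E'
from h import *
s=.64
print("stand corner", onz(load("w1"),[150*s],[342*s],.166))
c=snap("wrist","w7");P=cloud(c).reshape(-1,3);rel([.492,.139,.129])
k=(P[:,2]>.105)&(P[:,2]<.118)&(np.hypot(P[:,0]-.492,P[:,1]-.14)<.03);A=P[k];print("cap",k.sum(),A.min(0),A.max(0),A.mean(0))
k=(P[:,2]>.06)&(P[:,2]<.096)&(np.hypot(P[:,0]-.492,P[:,1]-.14)<.035);A=P[k];print("body",k.sum(),A.min(0),A.max(0))
P=cloud(snap("side","s7")).reshape(-1,3)
k=(P[:,2]>.06)&(P[:,2]<.096)&(np.hypot(P[:,0]-.492,P[:,1]-.14)<.035);A=P[k];print("body side",k.sum(),A.min(0),A.max(0))
cv2.imwrite("pics/w7b.png",cv2.resize(c["frame"][:,:,::-1],(800,600)))
E
```

```text
clock: 10.1
tcp_pos: [0.4934, 0.1401, 0.2321]
orientation: [0.0, 0.721, 0.693, 0.0]
wrist_force: [-0.6, 0.4, 0.4]
finger_gap: 0.0851
grip_force: 0.0
stand corner [[0.52617009 0.09806195 0.166     ]]
tcp [0.4936 0.1401 0.2321] gap 0.0851 F [1.4 0.3 0.1] t 10.15
units xyz [-0.03  -0.039  2.577] yaw [179.97   0.    87.77]
cap 2642 [0.47073734 0.11570098 0.10500573] [0.51463487 0.15940077 0.11453675] [0.49286046 0.13912767 0.10913318]
body 476 [0.47032072 0.1401509  0.06004944] [0.51643714 0.16119722 0.09594775]
body side 291 [0.46805442 0.13901985 0.06001117] [0.51577606 0.16531433 0.09597686]
```

View pics/w7b.png

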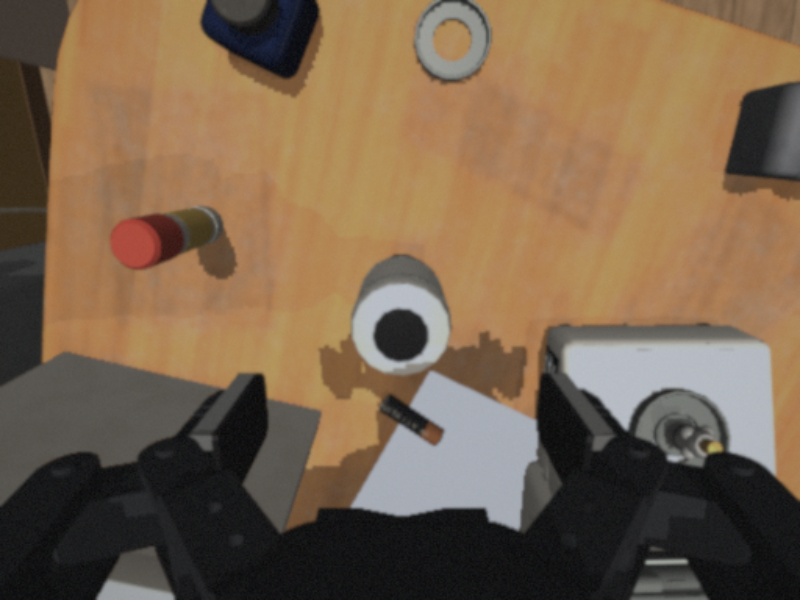

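```bash
python3 - <<'E'
from h import *
s=.64
for nme in("w7","w1","s7","side0"):
    c=load(nme);P=cloud(c).reshape(-1,3)
    k=(P[:,2]>.155)&(P[:,2]<.172)&(P[:,0]<.5)&(P[:,1]<.11)&(P[:,1]>-.2); A=P[k]
    k=(A[:,1]>-.1);A=A[k]
    # corner: max of x+? list extremes
    print(nme,len(A),"max x",A[A[:,0].argmax()].round(3),"max y",A[A[:,1].argmax()].round(3), "98%",np.percentile(A,98,axis=0).round(3), "extreme x+y",A[(A[:,0]+A[:,1]).argmax()].round(3))
print(onz(load("w7"),[320*s],[408*s],.166))
E
```

```text
w7 949 max x [0.401 0.054 0.167] max y [0.377 0.062 0.165] 98% [0.398 0.062 0.168] extreme x+y [0.399 0.056 0.166]
w1 512 max x [0.437 0.042 0.166] max y [0.429 0.047 0.158] 98% [0.436 0.045 0.167] extreme x+y [0.436 0.043 0.165]
s7 1840 max x [0.427 0.015 0.168] max y [0.247 0.104 0.165] 98% [0.408 0.098 0.171] extreme x+y [0.426 0.049 0.157]
side0 1873 max x [0.435 0.045 0.163] max y [0.247 0.103 0.165] 98% [0.426 0.099 0.171] extreme x+y [0.435 0.045 0.163]
[[0.46562489 0.13303833 0.166     ]]
```

```bash
python3 - <<'E'
from h import *
s=.64
for nme,pts in(("w7",[(305,415),(280,430),(250,365),(100,400),(400,330),(60,380)]),("w1",[(140,345),(100,350),(40,380)])):
    c=load(nme);P=cloud(c)
    for u,v in pts: print(nme,u,v,P[int(v*s),int(u*s)].round(3), c["depth"][int(v*s),int(u*s)])
    print(onz(c,[u*s],[v*s],P[int(v*s),int(u*s),2]))
E
```

```text
w7 305 415 [0.42  0.043 0.014] 0.32437277
w7 280 430 [0.409 0.047 0.038] 0.29982758
w7 250 365 [0.381 0.078 0.   ] 0.32834718
w7 100 400 [0.302 0.078 0.049] 0.28224564
w7 400 330 [0.493 0.141 0.113] 0.20115997
w7 60 380 [0.27  0.088 0.039] 0.2900439
[[0.27050712 0.08727362 0.03852727]]
w1 140 345 [0.429 0.039 0.02 ] 0.38017148
w1 100 350 [0.414 0.044 0.047] 0.35263902
w1 40 380 [0.408 0.046 0.103] 0.2989566
[[0.40905374 0.04556778 0.10255514]]
```

The flask top is at (401,333) and its path is clear; the grey face on the left is the stand's side, which the fits place 55 mm or more from the hand. I descend and grip at mid-body.

```bash
python3 -m handwheel '{"deltas":[[1,-0.05,-0.02,0.3,0],[1,0,0,0.7,0],[1,0,0,0.8,0],[1,0,0,0.5,0],[1,0,0,0.28,0],[1,0,0,0,0],[-0.4,0,0,0,0],[-0.4,0,0,0,0],[-0.4,0,0,0,0],[-0.4,0,0,0,0],[-0.4,0,0,0,0],[-0.4,0,0,0,0]]}' 25
python3 -c "
from h import *
rel([.493,.138,.129])"
```

```text
clock: 11.7
tcp_pos: [0.4925, 0.1384, 0.1301]
orientation: [0.001, 0.721, 0.693, 0.001]
wrist_force: [-1.1, 0.7, 6.4]
finger_gap: 0.0475
grip_force: 25.8
tcp [0.4925 0.1384 0.1301] gap 0.0475 F [-1.1  0.7  6.4] t 11.7
units xyz [-0.01   0.013  0.027] yaw [ 1.7988e+02 -1.0000e-02  8.7800e+01]
```

```bash
python3 -m handwheel '{"deltas":[[-0.4,0.08,0,-0.02,0],[-0.4,0.08,0,-0.01,0],[-0.4,0.08,0,-0.01,0],[-0.4,0.08,0,0,0],[-0.4,0,0,0,0]]}' 22
python3 - <<'E'
from h import *
def axis(c,name):
    P=cloud(c).reshape(-1,3);t=status.get_state()["tcp_pos"]
    k=(np.abs(P[:,0]-t[0])<.032)&(np.abs(P[:,1]-t[1])<.06)&(P[:,2]>.005)&(P[:,2]<.1)
    A=P[k]
    for a,b in((.006,.016),(.016,.03),(.048,.06),(.06,.075),(.08,.092)):
        q=A[(A[:,2]>a)&(A[:,2]<b)]
        if len(q)>5: print(name,a,len(q),"ymax98",np.percentile(q[:,1],98).round(4),"x",np.percentile(q[:,0],[2,98]).round(4))
axis(snap("side","s8"),"side")
E
```

```text
clock: 12.32
tcp_pos: [0.492, 0.1515, 0.1304]
orientation: [-0.0, 0.72, 0.694, -0.0]
wrist_force: [0.4, 0.2, -2.2]
finger_gap: 0.0477
grip_force: 25.4
side 0.006 49 ymax98 0.1708 x [0.4759 0.5072]
side 0.016 84 ymax98 0.1713 x [0.474  0.5072]
side 0.048 95 ymax98 0.1771 x [0.4681 0.5134]
side 0.06 155 ymax98 0.1777 x [0.4622 0.5217]
side 0.08 141 ymax98 0.1774 x [0.4603 0.5237]
```

It slid without tilting, so I press down more to get bottom-edge friction.

```bash
python3 -m handwheel '{"deltas":[[-0.4,0,0,0.05,0],[-0.4,0,0,0.03,0],[-0.4,0,0,0,0]]}' 20
python3 -m handwheel '{"deltas":[[-0.4,0.05,0,0.01,0],[-0.4,0.05,0,0.01,0],[-0.4,0,0,0,0]]}' 20
python3 -m handwheel '{"deltas":[[-0.4,0.05,0,0,0],[-0.4,0.05,0,0,0],[-0.4,0,0,0,0]]}' 20
cat >> h.py <<'E'
def axis(c,name,zs):
    P=cloud(c).reshape(-1,3);t=status.get_state()["tcp_pos"]; z0=t[2]-.129
    k=(np.abs(P[:,0]-t[0])<.032)&(np.abs(P[:,1]-t[1])<.06); A=P[k]
    for a,b in zs:
        q=A[(A[:,2]>a+z0)&(A[:,2]<b+z0)]
        if len(q)>5: print(name,a,len(q),"ymax98 rel tcp",(np.percentile(q[:,1],98)-t[1]).round(4),"z",q[:,2].min().round(4))
Z=((-.01,.006),(.006,.012),(.012,.018),(.018,.024),(.024,.03),(.048,.054),(.054,.06))
E
python3 -c "
from h import *
axis(snap('side','s9'),'side',Z)"
```

```text
clock: 12.75
tcp_pos: [0.4923, 0.1512, 0.13]
orientation: [0.0, 0.721, 0.693, 0.001]
wrist_force: [-7.2, -1.2, 19.2]
finger_gap: 0.0475
grip_force: 27.2
clock: 13.12
tcp_pos: [0.4927, 0.1542, 0.1297]
orientation: [0.002, 0.721, 0.693, -0.0]
wrist_force: [-7.6, -4.6, 23.0]
finger_gap: 0.0475
grip_force: 28.1
clock: 13.5
tcp_pos: [0.4929, 0.1581, 0.1294]
orientation: [0.002, 0.721, 0.693, -0.0]
wrist_force: [-6.0, -4.6, 20.5]
finger_gap: 0.0476
grip_force: 27.9
side -0.01 723 ymax98 rel tcp 0.0585 z -0.0028
side 0.006 26 ymax98 rel tcp 0.013 z 0.0065
side 0.012 31 ymax98 rel tcp 0.0141 z 0.0124
side 0.018 33 ymax98 rel tcp 0.0137 z 0.0186
side 0.024 32 ymax98 rel tcp 0.0135 z 0.0244
side 0.048 50 ymax98 rel tcp 0.0222 z 0.0486
side 0.054 42 ymax98 rel tcp 0.0229 z 0.0545
```

The desk friction is too low to tilt it. I'll use the fixed neck tip inside the mouth as the tilting stop instead, so I lift and carry the flask over the neck.

```bash
python3 -m handwheel '{"deltas":[[-0.4,0,0,-0.4,0],[-0.4,0,0,-0.8,0],[-0.4,0,0,-0.9,0],[-0.4,0,0.1,-0.6,0],[-0.4,-0.2,0.5,-0.2,0],[-0.4,-0.4,0.9,0,0],[-0.4,-0.5,0.9,0,0],[-0.4,-0.5,0.8,0,0],[-0.4,-0.4,0.6,0,0],[-0.4,-0.26,0.34,0,0],[-0.4,0,0,0,0],[-0.4,0,0,0,0]]}' 30
python3 - <<'E'
from h import *
rel([.6548,.0615,.245])
c=snap("side","s10");axis(c,"side",((-.004,.003),)+Z[1:])
w=snap("wrist","w10")
a=cv2.resize(c["frame"][80:240,130:300,::-1],None,fx=3.5,fy=3.5,interpolation=cv2.INTER_CUBIC);cv2.imwrite("pics/c10.png",a)
E
```

```text
clock: 15.05
tcp_pos: [0.6539, 0.0628, 0.2423]
orientation: [-0.001, 0.721, 0.693, -0.0]
wrist_force: [-0.2, -0.1, -1.7]
finger_gap: 0.0475
grip_force: 31.9
tcp [0.6539 0.0628 0.2423] gap 0.0475 F [-0.2 -0.1 -1.7] t 15.05
units xyz [-0.031  0.024 -0.067] yaw [-1.7993e+02 -2.0000e-02  8.7810e+01]
side -0.004 12 ymax98 rel tcp 0.0116 z 0.1137
side 0.006 34 ymax98 rel tcp 0.014 z 0.1197
side 0.012 32 ymax98 rel tcp 0.014 z 0.1256
side 0.018 39 ymax98 rel tcp 0.0149 z 0.1317
side 0.024 32 ymax98 rel tcp 0.0139 z 0.1379
side 0.048 47 ymax98 rel tcp 0.023 z 0.1616
side 0.054 51 ymax98 rel tcp 0.0243 z 0.168
```

View pics/c10.png

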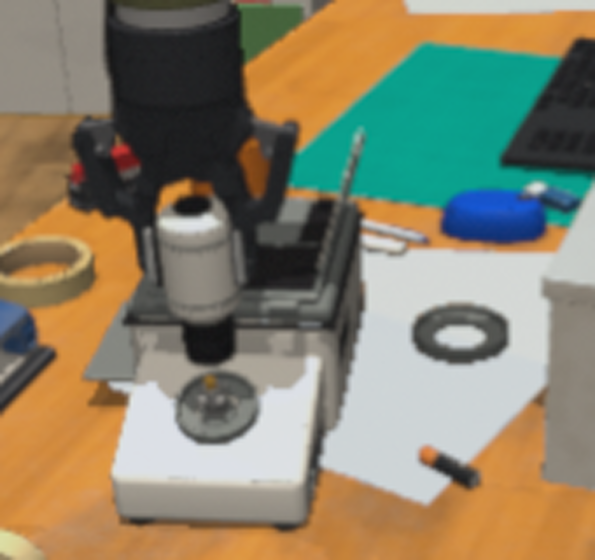

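The flask hangs above the neck, already tilted about 3° in the right direction (mouth at (208,360), stem at (210,380)). I lower it so the stem and tip enter the mouth.

```bash
python3 -m handwheel '{"deltas":[[-0.4,0.01,0.02,0.1,0],[-0.4,0,0,0.2,0],[-0.4,0,0,0.2,0],[-0.4,0,0,0.15,0],[-0.4,0,0,0,0]]}' 25
python3 - <<'E'
from h import *
c=snap("side","s11");P=cloud(c).reshape(-1,3)
q=P[(P[:,2]>.095)&(P[:,2]<.115)&(abs(P[:,0]-.654)<.03)&(abs(P[:,1]-.07)<.02)];print("coupler x",np.percentile(q[:,0],[2,98]),len(q));rel([.6556,.0833,.2105])
E
```

```text
clock: 15.78
tcp_pos: [0.655, 0.0628, 0.2157]
orientation: [-0.001, 0.721, 0.693, -0.001]
wrist_force: [-0.7, 0.3, -3.1]
finger_gap: 0.0472
grip_force: 32.0
coupler x [0.63643899 0.66804373] 104
tcp [0.6552 0.0628 0.2163] gap 0.0475 F [ 0.3  0.  -2.9] t 15.82
units xyz [ 0.513 -0.01   0.144] yaw [-179.96    0.     87.8 ]
```

```bash
python3 -m handwheel '{"deltas":[[-0.4,0.09,0,0.0,0],[-0.4,0.09,0,0.02,0],[-0.4,0.09,0,0.02,0],[-0.4,0,0,0,0]]}' 20
python3 -m handwheel '{"deltas":[[-0.4,0.09,0,0.03,0],[-0.4,0.09,0,0.03,0],[-0.4,0.09,0,0.04,0],[-0.4,0,0,0,0]]}' 20
python3 -c "
from h import *
axis(snap('side','s12'),'side',Z);rel([.6556,.0833,.2105])"
```

```text
clock: 16.32
tcp_pos: [0.656, 0.0734, 0.2155]
orientation: [0.001, 0.721, 0.693, -0.0]
wrist_force: [0.4, -3.3, 0.4]
finger_gap: 0.0478
grip_force: 32.0
clock: 16.82
tcp_pos: [0.6564, 0.0851, 0.2113]
orientation: [-0.0, 0.72, 0.694, 0.0]
wrist_force: [-0.9, -1.5, 1.9]
finger_gap: 0.0475
grip_force: 32.6
side -0.01 52 ymax98 rel tcp -0.0038 z 0.0723
side 0.006 23 ymax98 rel tcp -0.002 z 0.089
side 0.012 28 ymax98 rel tcp 0.0007 z 0.0945
side 0.018 33 ymax98 rel tcp 0.0018 z 0.1003
side 0.024 26 ymax98 rel tcp 0.0039 z 0.1065
side 0.048 42 ymax98 rel tcp 0.0168 z 0.1304
side 0.054 39 ymax98 rel tcp 0.0185 z 0.1365
tcp [0.6564 0.085  0.2113] gap 0.0473 F [ 0.  -2.2  2.1] t 16.88
units xyz [-0.043 -0.018  0.019] yaw [ 1.7997e+02 -5.0000e-02  8.7840e+01]
```

The flask has tilted to about 18°, close to the neck axis. I now push along the axis in small steps.

```bash
python3 -m handwheel '{"deltas":[[-0.4,-0.04,-0.02,0,0],[-0.4,-0.02,0,0.05,0],[-0.4,-0.02,0,0.05,0],[-0.4,0,0,0,0]]}' 45
python3 -m handwheel '{"deltas":[[-0.4,-0.02,0,0.05,0],[-0.4,-0.02,0,0.05,0],[-0.4,0,0,0,0]]}' 45
python3 -c "
from h import *
axis(snap('side','s13'),'side',Z);n=np.array([.0130,.3414,.9398]);b=np.array([.6543,.0492,.0622]);rel(b+.08*n+[0,0,.054])"
```

```text
clock: 17.38
tcp_pos: [0.6556, 0.0803, 0.2071]
orientation: [0.001, 0.721, 0.693, -0.0]
wrist_force: [0.2, -4.8, 3.6]
finger_gap: 0.0471
grip_force: 46.3
clock: 17.75
tcp_pos: [0.6556, 0.0797, 0.2037]
orientation: [0.0, 0.721, 0.693, 0.001]
wrist_force: [-0.4, -2.2, 4.0]
finger_gap: 0.0473
grip_force: 46.5
side -0.01 172 ymax98 rel tcp -0.0041 z 0.0647
side 0.006 26 ymax98 rel tcp -0.002 z 0.0807
side 0.012 26 ymax98 rel tcp 0.0025 z 0.0867
side 0.018 30 ymax98 rel tcp 0.0029 z 0.0928
side 0.024 27 ymax98 rel tcp 0.0047 z 0.0989
side 0.048 43 ymax98 rel tcp 0.0162 z 0.1229
side 0.054 36 ymax98 rel tcp 0.0187 z 0.1289
tcp [0.6556 0.0797 0.2037] gap 0.0473 F [ 0.2 -1.7  6.1] t 17.8
units xyz [-0.08  -0.003  0.307] yaw [ 1.7993e+02 -3.0000e-02  8.7800e+01]
```

```bash
python3 -m handwheel '{"deltas":[[-0.4,-0.015,0,0.05,0],[-0.4,-0.015,0,0.05,0],[-0.4,0,0,0,0]]}' 60
python3 -m handwheel '{"deltas":[[-0.4,-0.015,0,0.05,0],[-0.4,-0.015,0,0.05,0],[-0.4,0,0,0,0]]}' 60
python3 -c "
from h import *
axis(snap('side','s14'),'side',Z);n=np.array([.0130,.3414,.9398]);b=np.array([.6543,.0492,.0622]);rel(b+.08*n+[0,0,.054])"
```

```text
clock: 18.18
tcp_pos: [0.6552, 0.0779, 0.1972]
orientation: [-0.0, 0.721, 0.693, -0.001]
wrist_force: [3.2, -4.4, -6.4]
finger_gap: 0.0471
grip_force: 62.4
clock: 18.55
tcp_pos: [0.6552, 0.0773, 0.1957]
orientation: [0.0, 0.721, 0.693, 0.0]
wrist_force: [-0.4, -1.5, 4.0]
finger_gap: 0.0469
grip_force: 63.2
side -0.01 259 ymax98 rel tcp 0.0021 z 0.0567
side 0.006 59 ymax98 rel tcp -0.0004 z 0.0727
side 0.012 34 ymax98 rel tcp 0.0015 z 0.0787
side 0.018 30 ymax98 rel tcp 0.0024 z 0.0847
side 0.024 27 ymax98 rel tcp 0.0042 z 0.0907
side 0.048 43 ymax98 rel tcp 0.0176 z 0.1148
side 0.054 32 ymax98 rel tcp 0.0185 z 0.121
tcp [0.6552 0.0773 0.1957] gap 0.0468 F [-1.2 -2.6  4.7] t 18.6
units xyz [-0.02   0.005  0.107] yaw [ 1.7997e+02 -1.0000e-02  8.7800e+01]
```

The force dip shows the snap. I keep pressing against the spring.

```bash
python3 -m handwheel '{"deltas":[[-0.4,-0.01,0,0.04,0],[-0.4,-0.015,0,0.04,0],[-0.4,0,0,0,0]]}' 80
python3 -m handwheel '{"deltas":[[-0.4,-0.01,0,0.03,0],[-0.4,-0.01,0,0.02,0],[-0.4,0,0,0,0]]}' 80
python3 -c "
from h import *
axis(snap('side','s15'),'side',Z);n=np.array([.0130,.3414,.9398]);b=np.array([.6543,.0492,.0622]);rel(b+.08*n+[0,0,.054])"
```

```text
clock: 18.98
tcp_pos: [0.6552, 0.0764, 0.1931]
orientation: [0.0, 0.721, 0.693, 0.001]
wrist_force: [-1.3, -2.3, 9.2]
finger_gap: 0.0465
grip_force: 80.5
clock: 19.35
tcp_pos: [0.6551, 0.0761, 0.1922]
orientation: [0.0, 0.72, 0.694, 0.001]
wrist_force: [-2.7, -0.5, 12.1]
finger_gap: 0.0466
grip_force: 81.2
side -0.01 275 ymax98 rel tcp 0.0045 z 0.0532
side 0.006 88 ymax98 rel tcp -0.003 z 0.0692
side 0.012 43 ymax98 rel tcp 0.0022 z 0.0753
side 0.018 28 ymax98 rel tcp 0.0017 z 0.0816
side 0.024 30 ymax98 rel tcp 0.0034 z 0.0876
side 0.048 38 ymax98 rel tcp 0.0168 z 0.1113
side 0.054 40 ymax98 rel tcp 0.0188 z 0.1173
tcp [0.6551 0.0761 0.1922] gap 0.0466 F [-3.4 -0.5 12. ] t 19.4
units xyz [0.011 0.005 0.02 ] yaw [ 1.7989e+02 -6.0000e-02  8.7830e+01]
```

```bash
python3 -m handwheel '{"deltas":[[-0.4,-0.01,0,0.03,0],[-0.4,0,0,0.01,0],[-0.4,0,0,0,0]]}' 90
python3 - <<'E'
from h import *
n=np.array([.0130,.3414,.9398])
for tag,cam,b in(("s16","side",[.6525,.0512,.0622]),("s15",None,[.6525,.0512,.0622]),("w16","wrist",[.6543,.0492,.0622])):
    c=snap(cam,tag) if cam else load(tag)
    P=cloud(c).reshape(-1,3)-np.array(b);h=P@n;lat=P-h[:,None]*n;r=np.linalg.norm(lat,axis=1)
    if cam!="wrist":
        k=(r<.030)&(h>.1)&(h<.122);A=P[k];
        print(tag,"top h pct",np.percentile(h[k],[50,80,90,95,98]).round(4),k.sum())
        # body side axis fit: frontmost points in y at stations
        for a,z in((.006,.014),(.014,.022),(.022,.03),(.055,.068),(.068,.08),(.08,.095)):
            k=(r<.029)&(h>a)&(h<z); q=lat[k]; print("  h",a,k.sum(),"front",np.percentile(q@np.array([0,.94,-.342]),97).round(4) if k.sum()>3 else None)
        plate(c)
rel([0,0,0])
c=load("s16");a=cv2.resize(c["frame"][90:240,140:290,::-1],None,fx=4,fy=4,interpolation=cv2.INTER_CUBIC);cv2.imwrite("pics/c16.png",a)
E
```

```text
clock: 19.77
tcp_pos: [0.6551, 0.0761, 0.192]
orientation: [0.001, 0.72, 0.694, 0.002]
wrist_force: [-5.2, -0.1, 19.4]
finger_gap: 0.0463
grip_force: 89.3
s16 top h pct [0.1124 0.1168 0.1178 0.1189 0.1205] 361
  h 0.006 96 front 0.0272
  h 0.014 34 front 0.0196
  h 0.022 35 front 0.0187
  h 0.055 78 front 0.0216
  h 0.068 85 front 0.0201
  h 0.08 124 front 0.0192
floor pts 57 n [0.014 0.313 0.95 ] tilt 18.3 off face deg 1.8 height over face at axis 0.0046
s15 top h pct [0.1122 0.1167 0.1181 0.119  0.1204] 373
  h 0.006 92 front 0.0273
  h 0.014 32 front 0.0184
  h 0.022 39 front 0.0195
  h 0.055 76 front 0.0212
  h 0.068 91 front 0.0207
  h 0.08 124 front 0.0189
floor pts 52 n [0.027 0.304 0.952] tilt 17.8 off face deg 2.4 height over face at axis 0.0046
tcp [0.6551 0.076  0.1921] gap 0.0469 F [-6.6  0.2 19.9] t 19.88
units xyz [ -2.525 -16.309   4.747] yaw [ 1.7983e+02 -9.0000e-02  8.7840e+01]
```

View pics/c16.png

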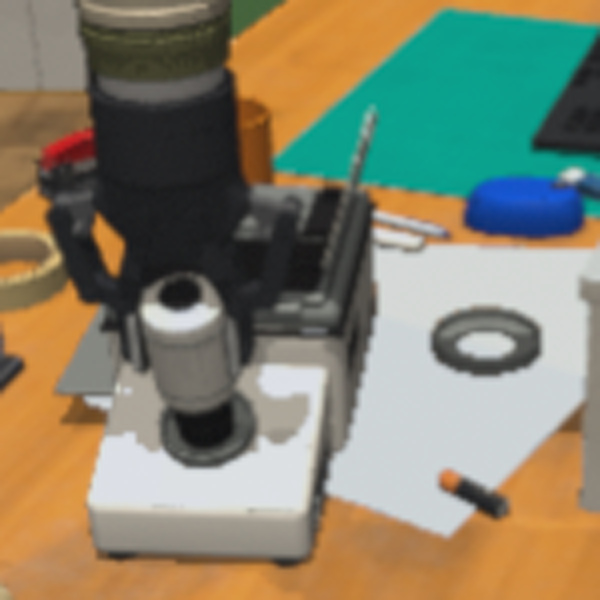

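The flask sits on the neck inside the plate (coupler at (207,425)), and pushing is now stiff at the end stop. I check how square it is with a cylinder fit.

```bash
cat > fit.py <<'E'
from h import *
from scipy.optimize import least_squares
def fit(c,t):
    P=cloud(c).reshape(-1,3);I=c["frame"].reshape(-1,3).astype(int)
    n=np.array([.0130,.3414,.9398]); g=np.array([t[0]-.002,t[1]+.002,t[2]-.054]); d=P-g; h=d@n; r=np.linalg.norm(d-h[:,None]*n,axis=1)
    B=P[(r<.031)&(h>-.028)&(h<.018)&(I.min(1)>75)&(I.max(1)-I.min(1)<40)]
    C=P[(r<.026)&(h>-.066)&(h<-.046)&(I.max(1)<60)]
    def ax(p): a=np.array([p[2],p[3],1]);a/=np.linalg.norm(a);return a
    def f(p):
        a=ax(p);o=np.array([p[0],p[1],g[2]])
        return np.r_[np.linalg.norm(np.cross(B-o,a),axis=1)-.024,np.linalg.norm(np.cross(C-o,a),axis=1)-.017]
    s=least_squares(f,[g[0],g[1],0,.3],loss="soft_l1",f_scale=.001);a=ax(s.x)
    print(len(B),len(C),"axis",a.round(3),"tilt",np.degrees(np.arccos(a[2])).round(1),"off neck deg",np.degrees(np.arccos(a@n)).round(1),"res",np.abs(s.fun).mean().round(4)); 
    o=np.array([s.x[0],s.x[1],g[2]]); zb=.062; print("axis meets neck level z=.081 at",(o+a*(.081-g[2])/a[2]).round(4),"grasp",o.round(4))
E
python3 - <<'E'
from fit import *
t=status.get_state()["tcp_pos"]
fit(load("s16"),t); fit(load("s15"),t); fit(load("s10"),np.array([.6539,.0628,.2423])); fit(load("s7"),np.array([.4936,.139,.129]))
E
```

```text
314 84 axis [0.003 0.25  0.968] tilt 14.5 off neck deg 5.5 res 0.0013
axis meets neck level z=.081 at [0.6539 0.0589 0.081 ] grasp [0.6541 0.0737 0.1381]
325 83 axis [-0.004  0.251  0.968] tilt 14.5 off neck deg 5.6 res 0.0013
axis meets neck level z=.081 at [0.6542 0.0587 0.081 ] grasp [0.6539 0.0735 0.1381]
414 12 axis [0.002 0.066 0.998] tilt 3.8 off neck deg 16.2 res 0.0013
axis meets neck level z=.081 at [0.6527 0.0552 0.081 ] grasp [0.6529 0.0623 0.1883]
329 0 axis [-0.002  0.011  1.   ] tilt 0.6 off neck deg 19.4 res 0.0007
axis meets neck level z=.081 at [0.4917 0.1393 0.081 ] grasp [0.4917 0.1392 0.075 ]
```

The flask leans 14.5°, about 5° short of square. I ease the grip, shift the grasp 5 mm downslope so it pivots square on the neck, then press again.

```bash
python3 -m handwheel '{"deltas":[[-0.4,0,0,-0.03,0],[-0.4,0,0,0,0],[-0.4,0,0,0,0]]}' 35
python3 -m handwheel '{"deltas":[[-0.4,0.04,0,0.01,0],[-0.4,0.04,0,0.01,0],[-0.4,0.04,0,0.01,0],[-0.4,0.04,0,0.01,0],[-0.4,0,0,0,0],[-0.4,0,0,0,0]]}' 30
python3 - <<'E'
from fit import *
c=snap("side","s17");rel([0,0,0]);fit(c,status.get_state()["tcp_pos"])
E
```

```text
clock: 20.25
tcp_pos: [0.6551, 0.076, 0.1922]
orientation: [0.0, 0.72, 0.694, 0.001]
wrist_force: [-3.7, 0.2, 15.2]
finger_gap: 0.0462
grip_force: 89.1
clock: 21.0
tcp_pos: [0.6555, 0.0797, 0.1907]
orientation: [0.002, 0.721, 0.693, -0.001]
wrist_force: [-3.1, -8.3, 16.3]
finger_gap: 0.0464
grip_force: 89.2
tcp [0.6555 0.0797 0.1907] gap 0.0464 F [-3.3 -7.4 14.4] t 21.05
units xyz [ -2.623 -16.309   4.737] yaw [179.85   0.24  87.72]
302 78 axis [0.006 0.289 0.957] tilt 16.8 off neck deg 3.2 res 0.0013
axis meets neck level z=.081 at [0.6542 0.0595 0.081 ] grasp [0.6546 0.0764 0.1367]
```

```bash
python3 -m handwheel '{"deltas":[[-0.4,0.04,0,0.01,0],[-0.4,0.04,0,0.01,0],[-0.4,0.04,0,0.01,0],[-0.4,0.03,0,0.01,0],[-0.4,0,0,0,0],[-0.4,0,0,0,0]]}' 80
python3 - <<'E'
from fit import *
c=snap("side","s18");rel([0,0,0]);fit(c,status.get_state()["tcp_pos"])
c=snap("side","s18b");fit(c,status.get_state()["tcp_pos"])
E
```

```text
clock: 21.8
tcp_pos: [0.6559, 0.0865, 0.1882]
orientation: [0.002, 0.721, 0.693, -0.0]
wrist_force: [-2.2, -5.8, 10.5]
finger_gap: 0.0462
grip_force: 89.8
tcp [0.6559 0.0865 0.1881] gap 0.0468 F [-1.6 -5.7 11.4] t 21.85
units xyz [ -2.791 -16.309   4.676] yaw [1.7988e+02 1.3000e-01 8.7760e+01]
276 68 axis [0.01  0.385 0.923] tilt 22.7 off neck deg 2.7 res 0.0015
axis meets neck level z=.081 at [0.6543 0.0596 0.081 ] grasp [0.6548 0.0818 0.1341]
272 69 axis [0.009 0.38  0.925] tilt 22.3 off neck deg 2.4 res 0.0015
axis meets neck level z=.081 at [0.6544 0.06   0.081 ] grasp [0.6549 0.0818 0.1342]
```

```bash
python3 -m handwheel '{"deltas":[[-0.4,-0.04,0,0,0],[-0.4,-0.04,0,0,0],[-0.4,0,0,0,0],[-0.4,0,0,0,0]]}' 80
python3 - <<'E'
from fit import *
for i in"ab":
    c=snap("side","s19"+i);fit(c,status.get_state()["tcp_pos"])
rel([0,0,0])
n=np.array([.0130,.3414,.9398]);P=cloud(c).reshape(-1,3)-np.array([.6525,.0512,.0622]);h=P@n;lat=P-h[:,None]*n;r=np.linalg.norm(lat,axis=1);k=(r<.03)&(h>.1)&(h<.122);print(np.percentile(h[k],[50,80,90,95,98]))
E
```

```text
clock: 22.4
tcp_pos: [0.6558, 0.0852, 0.1879]
orientation: [0.0, 0.72, 0.694, 0.001]
wrist_force: [-1.1, -0.5, 9.0]
finger_gap: 0.0462
grip_force: 89.7
274 67 axis [0.006 0.373 0.928] tilt 21.9 off neck deg 2.0 res 0.0015
axis meets neck level z=.081 at [0.6543 0.0597 0.081 ] grasp [0.6547 0.0809 0.1339]
276 65 axis [0.009 0.369 0.93 ] tilt 21.6 off neck deg 1.7 res 0.0015
axis meets neck level z=.081 at [0.6542 0.06   0.081 ] grasp [0.6547 0.0809 0.1339]
tcp [0.6558 0.0852 0.1879] gap 0.0466 F [-1.1 -0.1  8.3] t 22.5
units xyz [ -2.755 -16.312   4.659] yaw [ 1.7988e+02 -1.1000e-01  8.7840e+01]
[0.11184472 0.11659262 0.11762152 0.1186512  0.12056882]
```

It is now about 2° off the axis, within the play. I press a little further along the axis and watch stiffness.

```bash
python3 -m handwheel '{"deltas":[[-0.4,-0.02,0,0.03,0],[-0.4,-0.01,0,0.02,0],[-0.4,0,0,0,0],[-0.4,0,0,0,0]]}' 90
python3 - <<'E'
from fit import *
for i in"ab":
    c=snap("side","s20"+i);fit(c,status.get_state()["tcp_pos"])
rel([0,0,0])
n=np.array([.0130,.3414,.9398])
def top(c):
    P=cloud(c).reshape(-1,3);I=c["frame"].reshape(-1,3).astype(int);g=P-np.array([.6525,.0512,.0622]);h=g@n;r=np.linalg.norm(g-h[:,None]*n,axis=1)
    k=(r<.010)&(h>.1)&(h<.13)&(I.max(1)<60);print("cap top h",np.median(h[k]).round(4),k.sum())
for t in("s16","s18","s19b","s20b"): top(load(t))
P=cloud(load("s7")).reshape(-1,3);I=load("s7")["frame"].reshape(-1,3).astype(int);k=(np.hypot(P[:,0]-.492,P[:,1]-.1405)<.01)&(P[:,2]>.09)&(P[:,2]<.13)&(I.max(1)<60);print("cap when standing",np.median(P[k,2]),k.sum())
E
```

```text
clock: 23.0
tcp_pos: [0.6557, 0.0849, 0.1876]
orientation: [-0.0, 0.72, 0.694, 0.002]
wrist_force: [-3.1, 3.0, 16.4]
finger_gap: 0.0463
grip_force: 90.5
277 66 axis [0.006 0.37  0.929] tilt 21.7 off neck deg 1.9 res 0.0015
axis meets neck level z=.081 at [0.6543 0.0599 0.081 ] grasp [0.6547 0.0808 0.1335]
275 66 axis [0.009 0.374 0.927] tilt 22.0 off neck deg 2.1 res 0.0014
axis meets neck level z=.081 at [0.6541 0.0595 0.081 ] grasp [0.6546 0.0807 0.1335]
tcp [0.6557 0.0849 0.1875] gap 0.0466 F [-4.6  3.3 16.3] t 23.1
units xyz [ -2.744 -16.318   4.626] yaw [179.81  -0.21  87.88]
cap top h 0.1182 29
cap top h 0.1176 26
cap top h 0.117 33
cap top h 0.1164 31
cap when standing 0.11300069373139693 27
```

The cap sits about 3.5–4.4 mm (standing-referenced) above its seated zero and pushing is stiff, so the stem is at its stop and the valve is well open. I'm handing in.

```bash
python3 -c "
from h import *
plate(load('s20b'))
from workcell import hand_in
print(hand_in())"
```

```text
floor pts 50 n [0.005 0.324 0.946] tilt 18.9 off face deg 1.2 height over face at axis 0.0047
the job is handed in; nothing more can be done
None
```

I handed the job in at about 23 s: the drip plate lies flat on the slope, and the flask is snapped onto the neck, about 2° off square and still gripped and pressed down. The valve opening wasn't read directly; stiff resistance and the flask's height put the stem at its end stop.

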